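# Put the drill-press hold-down hardware back in its caddy

### The job

Clear the hold-down hardware off the bench: put the slotted strap clamp, the step block, the T-slot nut and the flange nut into the caddy, each in the bin that already holds its own kind, resting on the bin's floor beside what is there and the same way up as it lies on the bench. Leave the drilled bar and the plain hexagon nut, which have no bin, lying where they are.

Things in the scene. Friction and masses are not known exactly. Their poses are not given: they have to be found in the camera images.
- strap_clamp: Strap clamp to be put away: dark steel bar, 76 mm long (x), 28 mm wide (y), 14 mm thick, lying flat, with one long open slot 14 mm wide and 40 mm long through its middle; the -x end is stepped down to 8 mm, the +x end thinned to 9 mm. The sides beside the slot are flat and parallel, 28 mm apart. Origin: centre of its underside; z up. About 0.16 kg.
- step_block: Step block to be put away: dark steel staircase of six 7 mm steps, 42 mm long (x), 28 mm wide (y), 42 mm high, standing on its flat base; tall end at -x, lowest step at +x, flat sides 28 mm apart. Origin: centre of the underside; z up. Its weight lies about 5 mm towards -x of that. About 0.22 kg.
- t_nut: T-slot nut to be put away: dark steel, square foot 35 x 35 mm and 14 mm high, on it a neck 22 mm wide (x) and 35 mm long (y), 28 mm high in all, one round tapped hole on top. The two end faces (+y and -y) are flat over the full height, 35 mm apart. It lies foot down. Origin: centre of the underside; z up. About 0.18 kg.
- flange_nut: Flange nut to be put away: dark steel hexagon nut, 30 mm across flats, 20 mm high, with a round flange 43 mm in diameter and 5 mm thick at its foot; it lies flange down. One pair of flats faces +x and -x. Origin: centre of the underside; z up. About 0.09 kg.
- drilled_bar: Look-alike of the strap clamp, to be left alone: plain dark steel bar 76 x 28 x 14 mm (x, y, z) with two separate round 14 mm holes instead of a slot, no steps. Origin: centre of the underside; z up.
- plain_nut: Look-alike of the flange nut, to be left alone: dark steel hexagon nut, 30 mm across flats, 16 mm high, without a flange. Origin: centre of the underside; z up.
- bin_clamp: An open light grey plastic bin, 110 mm along its x, 140 mm along its y, 30 mm high, walls and floor 3 mm thick, one of four equal bins standing fixed, two by two and all turned alike, in a low grey steel caddy. Origin: centre of its underside, 2.5 mm above the bench; z up. It is the bin that holds one strap clamp, lying along x against its +y wall and taking up y from 37 to 65 mm, 14 mm high. The rest of the floor, towards its -y wall, is empty.
- bin_block: An open light grey plastic bin, 110 mm along its x, 140 mm along its y, 30 mm high, walls and floor 3 mm thick, one of four equal bins standing fixed, two by two and all turned alike, in a low grey steel caddy. Origin: centre of its underside, 2.5 mm above the bench; z up. It is the bin that holds one step block, 42 mm high, against its +y wall and taking up y from 37 to 65 mm. The rest of the floor, towards its -y wall, is empty.
- bin_tnut: An open light grey plastic bin, 110 mm along its x, 140 mm along its y, 30 mm high, walls and floor 3 mm thick, one of four equal bins standing fixed, two by two and all turned alike, in a low grey steel caddy. Origin: centre of its underside, 2.5 mm above the bench; z up. It is the bin that holds two T-slot nuts, 28 mm high, side by side along its +y wall and taking up y from 30 to 65 mm. The rest of the floor, towards its -y wall, is empty.
- bin_nut: An open light grey plastic bin, 110 mm along its x, 140 mm along its y, 30 mm high, walls and floor 3 mm thick, one of four equal bins standing fixed, two by two and all turned alike, in a low grey steel caddy. Origin: centre of its underside, 2.5 mm above the bench; z up. It is the bin that holds two flange nuts, 20 mm high, side by side along its +y wall and taking up y from 22 to 65 mm. The rest of the floor, towards its -y wall, is empty.

How it is judged (in metres and radians):
At the end, for the whole second after the job is handed in: The strap clamp, step block, T-slot nut and flange nut each rest on the floor of the bin of their own kind (origin inside its walls and less than 10 mm above the underside of the bin), upright within 0.2 rad and at rest; the drilled bar and the plain nut are within 30 mm of where they started (x of strap_clamp in the frame of bin_clamp between -0.052 and 0.052 m and y of strap_clamp in the frame of bin_clamp between -0.067 and 0.067 m and z of strap_clamp in the frame of bin_clamp below 0.01 m and angle between each of strap_clamp, step_block, t_nut, flange_nut's own z axis and vertical below 0.2 rad and linear speed of each of strap_clamp, step_block, t_nut, flange_nut below 0.02 m/s and angular speed of each of strap_clamp, step_block, t_nut, flange_nut below 0.2 rad/s and x of step_block in the frame of bin_block between -0.052 and 0.052 m and y of step_block in the frame of bin_block between -0.067 and 0.067 m and z of step_block in the frame of bin_block below 0.01 m and x of t_nut in the frame of bin_tnut between -0.052 and 0.052 m and y of t_nut in the frame of bin_tnut between -0.067 and 0.067 m and z of t_nut in the frame of bin_tnut below 0.01 m and x of flange_nut in the frame of bin_nut between -0.052 and 0.052 m and y of flange_nut in the frame of bin_nut between -0.067 and 0.067 m and z of flange_nut in the frame of bin_nut below 0.01 m and distance of each of drilled_bar, plain_nut from where it was at the start of the episode below 0.03 m); the robot touches nothing.
It fails at once if the drilled bar or the plain nut is carried or pushed more than 30 mm away (distance of any of drilled_bar, plain_nut from where it was at the start of the episode above 0.03 m).
It also fails if it takes over 102 s, if anything falls off the work surface, if the arm or the gripper's body presses on something with over 40 N, if the wrist force passes 120 N, or if a joint passes its speed limit or range.

### The arm

A 6-joint arm with a two-finger parallel gripper is mounted at the origin on the work surface. World frame = base frame: x ahead of the robot, y to its left, z up, the work surface at z = 0. Lengths are in m, angles in degrees, forces in N, time in s.
With the tool pointing down it reaches from about 0.375 to 0.975 m from the base axis. Payload 3.8 kg.
Tool frame: the origin (TCP) lies midway between the tips of the shut fingers; the grasp point (between the pads) lies 19 mm behind it; z points along the fingers, y is the line along which they close (so a half turn about z gives the same grasp; the last joint's range is limited). The gripper opens to 88 mm and grips with 3 to 60 N. Pads are 18 mm wide; open, the fingers measure 123 mm over their backs; the gripper's body (75 mm by 187 mm) begins 45 mm behind the grasp point.
Start: joints at [-68.807, 15.12, 91.902, -0, 72.978, -2.114], TCP at [0.267, -0.62, 0.239] pointing down, gripper open.
Joint ranges: [-150.88, 150.88], [-54.13, 125.18], [17.81, 147.31], [-75.09, 255.09], [0, 152.58], [-146.25, 146.25]. Speed limits (degrees/s): [147.25, 147.25, 180, 180, 180, 180].

### API

Orientations are given as [roll, pitch, yaw] about the fixed x, y, z axes, in that order (R = Rz(yaw) Ry(pitch) Rx(roll)).
In Python, from workcell import bot gives the robot as it stands.
- The arm moves only by the tool send_rows, never from a script. Its argument "targets" is a list of rows, each a list of 5 numbers: the closure, from -1 (fully open) to 1 (shut), then the shift along the tool's x, y, z as a fraction of full scale, then the turn about the tool's z as a fraction of full scale. In form: [[fingers, x, y, z, twist], ...]. A call has 1 to 12 rows; each row shifts and turns the commanded pose from where the row before left it, along the tool's axes as they then stand; what a row does not reach is not made up. Full scale, the value 1, is 0.02 m for a shift and 0.1 rad for a turn. A row lasts 1/10 s, in which the tool goes at most 50 mm and 8.59 degrees, less where a joint would pass 70% of its speed; a pose out of reach is approached as far as the arm can. A call with a number of a shift or a turn outside -1 to 1 is refused whole. A call with a gripper value outside its range is refused whole. The fingers move at their own pace and stop on an object; "squeeze" is the grip in N (left out, the last holds). Time passes only in rows, so rows that do not move let the fingers close. It gives the time, the measured TCP pose, the force, the opening and the grip force at its end, in the units of the state.
- bot.sense(): the state, without advancing time (a new reading comes with each control period).
- bot.snapshot(name): name is "side" or "top" or "wrist"; returns a dict with "frame" (480x640x3 uint8, red, green, blue), "range_z" (480x640 float32, m along the optical axis (not along the pixel's ray), 0 where there is no reading), "fx", "fy", "cx", "cy" (pixels), "dist" ([k1, k2, p1, p2, k3] as OpenCV has them; the pictures are not rectified), "R" (3x3) and "t" (3): a world point X has camera coordinates R X + t. Camera axes: x right, y down, z forward; pixel columns grow to the right and rows downward; lengths in m; the calibration is good to about 2 mm. A picture is of the moment at which its call begins.
- bot.close_job(): hands the job in; it is judged then, once.
Trained networks look in a picture, given as the dict that the camera call returned (one of the last four; its "shot" number tells which), for a name from the list of things; names that differ only in an ending like _2 or _b are one class to them, and where a whole thing is asked for, a point or a joint stands for the part that bears it (a point fixed in the world has none). Each returns a list of dicts, best first, with "p" (0 to 1); they miss things now and then, are a little off and sometimes report something else, mostly with a low value. They report only what shows in the picture. A call takes as long as a camera call.
- bot.regions_of(picture, thing): "pixels" (480x640 bool, what is visible of it) and "box" ([left, top, right, bottom] in pixels, round what is visible of it).
- bot.mark_of(picture, thing): "uv" ([column, row] in pixels: a listed point, or the origin of a listed thing).
The state is a dict: "time": time; "qpos": joint angles; "dq": joint speeds; "joint_efforts": joint torques, N m; "tcp_pos": TCP position; "orientation": TCP orientation; "contact_force": force on the tool from outside, world axes, zero at the start; "ft_torque": the same for the moment, N m; "grip_width": finger opening in m; "grasp_force": force on a finger pad.
Only numpy, scipy, OpenCV 4.12 (cv2) and the standard library are available. Lean on these libraries where they do the work, as an engineer would, in place of code of your own. Each camera call takes 0.05 s, during which the arm holds its last target. There are 200 camera calls.

## Working session

There is one attempt and no reset: what is moved stays moved. The work goes in short steps, Python scripts to look and compute and a tool call to move; the robot and the scene stay as the last step left them, time stands still between calls to the robot, and variables do not carry over. Pictures are saved under pics/ and viewed, at most 14 in all, crops included, and the job is handed in when it is done.

Besides the shell and the picture viewer there is one more tool, called after ">>>" by a JSON object that holds its "op" and its "data". send_rows: Moves the arm, as the interface text tells. Shift numbers are shares of 0.02 m and turn numbers shares of 0.1 rad, none past 1 either way. Its arguments: {"type":"object","properties":{"targets":{"type":"array"},"squeeze":{"type":"number"}},"required":["targets"]}

```bash
mkdir -p pics; ls; cat > h.py <<'E'
import numpy as np, cv2
from workcell import bot
T=["strap_clamp","step_block","t_nut","flange_nut","drilled_bar","plain_nut","bin_clamp","bin_block","bin_tnut","bin_nut"]
def save(p,n): cv2.imwrite(f"pics/{n}.png",p["frame"][:,:,::-1])
def K(p): return np.array([[p["fx"],0,p["cx"]],[0,p["fy"],p["cy"]],[0,0,1.]])
def pts(p,uv,z):
    uv=np.array(uv,float).reshape(-1,1,2)
    n=cv2.undistortPoints(uv,K(p),np.array(p["dist"],float)).reshape(-1,2)
    c=np.c_[n,np.ones(len(n))]*np.array(z).reshape(-1,1)
    return (c-np.array(p["t"]))@np.array(p["R"])
def cloud(p,m):
    v,u=np.nonzero(m&(p["range_z"]>0)); return pts(p,np.c_[u,v],p["range_z"][v,u])
def rect(P):
    (c,s,a)=cv2.minAreaRect((P[:,:2]*1000).astype(np.float32)); return np.round(c,1),np.round(s,1),round(a,1)
E
python3 - <<'E'
from h import *
s=bot.sense();print(s["time"],s["tcp_pos"],s["orientation"],s["grip_width"])
for n in["top","side"]:
    p=bot.snapshot(n);save(p,n+"0")
    print(n,np.round(-np.array(p["R"]).T@p["t"],3))
    for t in T:
        for r in bot.regions_of(p,t)[:2]:
            P=cloud(p,r["pixels"])
            if len(P)<10: continue
            zt=np.percentile(P[:,2],95)
            Q=P[P[:,2]>zt-.006]
            print(t,round(r["p"],2),np.round(r["box"]),len(P),"z",np.round(np.percentile(P[:,2],[5,50,95]),3),"all",rect(P),"top",rect(Q))
        print("  mark",[(round(m["p"],2),np.round(m["uv"])) for m in bot.mark_of(p,t)[:2]])
E
```

```text
pics
0.0 [ 0.26681523 -0.61928064  0.23739442] [-1.79874392e+02 -4.38832995e-03  2.33076182e+01] 0.08810275731275373
top [ 0.474 -0.056  1.042]
strap_clamp 0.94 [358. 155. 378. 190.] 376 z [0.004 0.013 0.017] all (array([ 703.9, -100.6]), array([81.4, 30.4]), 9.9) top (array([ 702.5, -100.8]), array([77.2, 28.1]), 12.2)
strap_clamp 0.74 [223. 233. 290. 294.] 3607 z [0.003 0.007 0.034] all (array([502.3, 131.8]), array([145. , 114.6]), 83.5) top (array([502.5, 132.5]), array([143.5, 111. ]), 83.7)
  mark [(0.73, array([370., 172.]))]
step_block 0.54 [462. 238. 491. 253.] 345 z [0.005 0.023 0.042] all (array([ 551.3, -333.9]), array([42.6, 28.3]), 71.2) top (array([ 546.6, -346.7]), array([14. , 27.8]), 66.6)
  mark []
t_nut 0.61 [417. 179. 440. 205.] 322 z [0.01  0.027 0.031] all (array([ 664.6, -234.7]), array([37.3, 39. ]), 49.0) top (array([ 664.4, -234.7]), array([37.1, 26.1]), 46.4)
  mark [(0.61, array([430., 191.])), (0.6, array([370., 173.]))]
flange_nut 0.78 [355. 286. 377. 301.] 281 z [0.002 0.007 0.022] all (array([ 444.3, -107.2]), array([38.4, 38.3]), 1.5) top (array([ 44
[... 2913 characters left out ...]
146.7, 112.6]), 84.0)
  mark [(0.66, array([329., 333.]))]
bin_block 0.57 [217. 344. 349. 465.] 9500 z [0.005 0.008 0.035] all (array([518. , 270.8]), array([146.7, 114.2]), 83.5) top (array([518.4, 270.8]), array([146.6, 113.9]), 83.9)
  mark [(0.87, array([289., 410.]))]
bin_tnut 0.58 [196. 268. 306. 346.] 5177 z [0.005 0.016 0.035] all (array([622.3, 100.6]), array([183.4, 135.9]), 84.7) top (array([612.9, 119.4]), array([146.7, 114.7]), 84.0)
  mark [(0.84, array([254., 319.]))]
bin_nut 0.61 [139. 328. 274. 437.] 8212 z [0.005 0.012 0.034] all (array([639.3, 250.5]), array([160.6, 138.2]), 83.2) top (array([628. , 258.9]), array([146.7, 114.4]), 83.7)
  mark [(0.93, array([208., 392.]))]
```

View pics/top0.png

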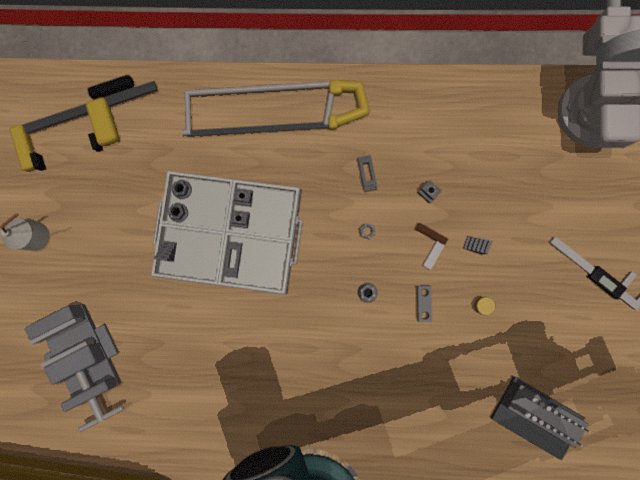

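View pics/side0.png

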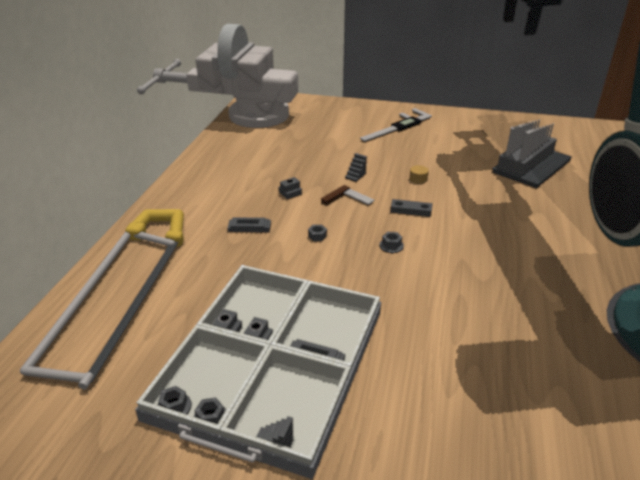

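The detections agree with both pictures. In top0 the targets are the strap clamp at (368,172), T-nut (430,191), step block (477,245) and flange nut (367,292). The look-alikes are at (366,231) and (424,303). The bins are the right way round, with their contents at the +y (left) end, and they are yawed by about -6.3°. I'll take the step block first.

>>> {"op": "send_rows", "data": {"targets": [[-1, 0.98, -0.38, 0.2, 0], [-1, 0.98, -0.38, 0.2, 0], [-1, 0.98, -0.38, 0.2, 0], [-1, 0.98, -0.38, 0.2, 0], [-1, 0.98, -0.38, 0.2, 0], [-1, 0.98, -0.38, 0.2, 0], [-1, 0.98, -0.38, 0.2, 0], [-1, 0.98, -0.38, 0.2, 0], [-1, 0.98, -0.38, 0.2, 0], [-1, 0.98, -0.38, 0.2, 0], [-1, 0.98, -0.38, 0.2, 0], [-1, 0.98, -0.38, 0.2, 0]], "squeeze": 35}}

```text
time: 3.3
tcp_pos: [0.4483, -0.4404, 0.1901]
orientation: [-179.9, -0.0, 23.4]
contact_force: [-0.6, 0.3, -0.1]
grip_width: 0.088
grasp_force: 0.0
```

>>> {"op": "send_rows", "data": {"targets": [[-1, 0.97, -0.38, 0.2, 0], [-1, 0.97, -0.38, 0.2, 0], [-1, 0.97, -0.38, 0.2, 0], [-1, 0.97, -0.38, 0.2, 0], [-1, 0.97, -0.38, 0.2, 0], [-1, 0.97, -0.38, 0.2, 0], [-1, 0.97, -0.38, 0.2, 0]]}}

```text
time: 4.0
tcp_pos: [0.5515, -0.3376, 0.1622]
orientation: [-179.9, 0.0, 23.4]
contact_force: [0.1, -0.0, -0.6]
grip_width: 0.0881
grasp_force: 0.0
```

>>> {"op": "send_rows", "data": {"targets": [[-1, 0, 0, 0, -1], [-1, 0, 0, 0, -1], [-1, 0, 0, 0, -1], [-1, 0, 0, 0, -1], [-1, 0, 0, 0, -1], [-1, 0, 0, 0, -1], [-1, 0, 0, 0, -1], [-1, 0, 0, 0, -1], [-1, 0, 0, 0, 0], [-1, 0, 0, 0, 0]]}}

```text
time: 5.0
tcp_pos: [0.5509, -0.339, 0.1624]
orientation: [-180.0, -0.0, 69.1]
contact_force: [0.8, 0.6, -0.5]
grip_width: 0.0883
grasp_force: 0.0
```

```bash
cat >> h.py <<'E'
def look(t,n=None,topz=.006):
    p=bot.snapshot("wrist")
    if n: save(p,n)
    for r in bot.regions_of(p,t)[:1]:
        P=cloud(p,r["pixels"]); zt=np.percentile(P[:,2],95)
        print(t,round(r["p"],2),np.round(r["box"]),len(P),"zt",round(zt,3),"all",rect(P),"top",rect(P[P[:,2]>zt-topz]))
    return p
def go(x,y,z,yaw):
    "units (0.02 m / 0.1 rad) in tool axes at the present yaw"
    s=bot.sense();o=np.radians(s["orientation"]);a=o[2];d=np.array([x,y,z])-s["tcp_pos"]
    u=np.array([d[0]*np.cos(a)+d[1]*np.sin(a),d[0]*np.sin(a)-d[1]*np.cos(a),-d[2]])/.02
    w=-((np.radians(yaw)-a+np.pi)%(2*np.pi)-np.pi)/.1
    print("t",s["time"],"tcp",np.round(s["tcp_pos"],4),"yaw",round(np.degrees(a),1),"w",round(s["grip_width"],3),"f",round(s["grasp_force"],1),"| units",np.round(u,2),"twist",round(w,2))
E
python3 - <<'E'
from h import *
look("step_block","w1")
go(.5495,-.3386,.006,69)
E
```

```text
step_block 0.96 [306. 191. 333. 249.] 1696 zt 0.042 all (array([ 554.5, -333.9]), array([42. , 28.2]), 71.0) top (array([ 548.9, -347.3]), array([13.3, 26. ]), 70.1)
t 5.1 tcp [ 0.5508 -0.3397  0.1626] yaw 69.1 w 0.088 f 0.0 | units [ 0.03 -0.08  7.83] twist 0.02
```

View pics/w1.png

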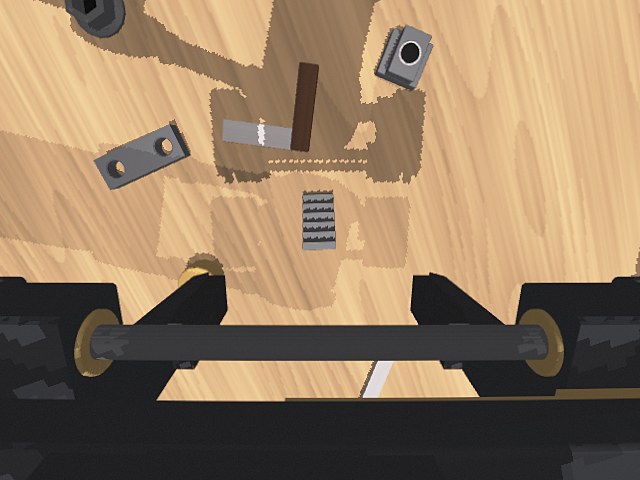

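w1 shows the step block at (318,220) midway between the fingers, tall end towards the gripper. It is ready to descend on.

>>> {"op": "send_rows", "data": {"targets": [[-1, 0, 0, 1, 0], [-1, 0, 0, 1, 0], [-1, 0, 0, 1, 0], [-1, 0, 0, 1, 0], [-1, 0, 0, 1, 0], [-1, 0, 0, 1, 0], [-1, 0, 0, 1, 0], [-1, 0, 0, 0.8, 0], [-1, 0, 0, 0, 0], [-1, 0, 0, 0, 0]]}}

```text
time: 6.1
tcp_pos: [0.5506, -0.3404, 0.0066]
orientation: [-180.0, -0.0, 69.1]
contact_force: [0.6, 0.7, -0.5]
grip_width: 0.088
grasp_force: 0.0
```

>>> {"op": "send_rows", "data": {"targets": [[1, 0, 0, 0, 0], [1, 0, 0, 0, 0], [1, 0, 0, 0, 0], [1, 0, 0, 0, 0], [1, 0, 0, 0, 0], [1, 0, 0, 0, 0], [1, 0, 0, 0, 0], [1, 0, 0, 0, 0]]}}

```text
time: 6.9
tcp_pos: [0.5506, -0.3404, 0.0066]
orientation: [-180.0, -0.0, 69.1]
contact_force: [-0.6, -0.5, 0.8]
grip_width: 0.0282
grasp_force: 34.8
```

>>> {"op": "send_rows", "data": {"targets": [[1, 0, 0, -0.5, 0], [1, 0, 0, -1, 0], [1, 0, 0, -1, -0.6], [1, 0, 0, -1, -1], [1, 0, 0, -1, -1], [1, 0, 0, -0.5, 0], [1, 0, 0, 0, 0]]}}

```text
time: 7.6
tcp_pos: [0.5518, -0.3412, 0.1089]
orientation: [179.8, 0.1, 83.9]
contact_force: [0.2, -1.5, -1.9]
grip_width: 0.0279
grasp_force: 34.8
```

>>> {"op": "send_rows", "data": {"targets": [[1, 0.5, -0.16, 0, 0], [1, 0.98, -0.16, 0, 0], [1, 0.98, -0.16, 0, 0], [1, 0.98, -0.16, 0, 0], [1, 0.98, -0.16, 0, 0], [1, 0.98, -0.16, 0, 0], [1, 0.98, -0.16, 0, 0], [1, 0.98, -0.16, 0, 0], [1, 0.98, -0.16, 0, 0], [1, 0.98, -0.16, 0, 0], [1, 0.98, -0.16, 0, 0], [1, 0.98, -0.16, 0, 0]]}}

```text
time: 8.8
tcp_pos: [0.5357, -0.1104, 0.1069]
orientation: [180.0, 0.0, 84.1]
contact_force: [0.4, 0.4, -3.5]
grip_width: 0.0279
grasp_force: 34.8
```

>>> {"op": "send_rows", "data": {"targets": [[1, 0.98, -0.16, 0, 0], [1, 0.98, -0.16, 0, 0], [1, 0.98, -0.16, 0, 0], [1, 0.98, -0.16, 0, 0], [1, 0.98, -0.16, 0, 0], [1, 0.98, -0.16, 0, 0], [1, 0.98, -0.16, 0, 0], [1, 0.98, -0.16, 0, 0], [1, 0.98, -0.16, 0, 0], [1, 0.98, -0.16, 0, 0], [1, 0.98, -0.16, 0, 0], [1, 0.98, -0.16, 0, 0]]}}

```text
time: 10.0
tcp_pos: [0.5215, 0.1274, 0.1069]
orientation: [180.0, -0.0, 84.1]
contact_force: [0.4, -0.0, -2.8]
grip_width: 0.0275
grasp_force: 34.8
```

>>> {"op": "send_rows", "data": {"targets": [[1, 0.98, -0.16, 0, 0], [1, 0.98, -0.16, 0, 0], [1, 0.98, -0.16, 0, 0], [1, 0.98, -0.16, 0, 0], [1, 0.98, -0.16, 0, 0], [1, 0.5, -0.16, 0, 0], [1, 0, 0, 0, 0], [1, 0, 0, 0, 0]]}}

```text
time: 10.8
tcp_pos: [0.5138, 0.2351, 0.1066]
orientation: [-180.0, 0.0, 84.1]
contact_force: [0.1, -0.2, -2.2]
grip_width: 0.0277
grasp_force: 34.8
```

```bash
python3 - <<'E'
from h import *
p=look("bin_block","w2",.008)
go(.515,.248,.0122,84)
E
```

```text
bin_block 0.71 [230.  78. 412. 289.] 30491 zt 0.033 all (array([516.7, 272.9]), array([142.5, 120.8]), 84.1) top (array([520.4, 271.4]), array([140.5, 113. ]), 84.2)
t 10.9 tcp [0.514  0.2345 0.1066] yaw 84.0 w 0.028 f 34.8 | units [ 0.68 -0.02  4.72] twist 0.0
```

View pics/w2.png

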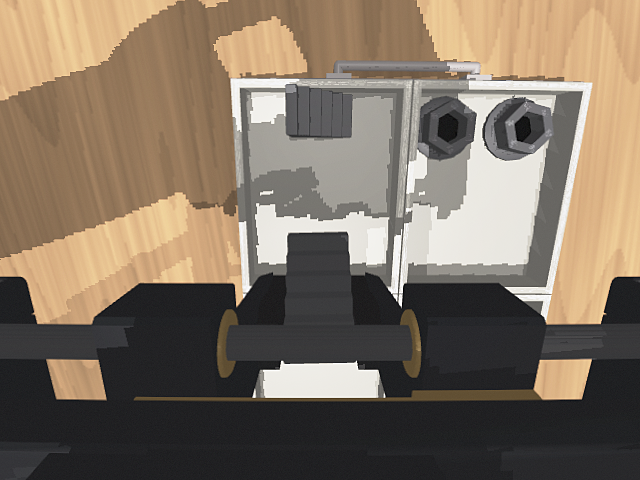

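w2 shows the held block over the empty part of its bin, with the stored block at (320,110), well clear of it. I'll lower it and release.

>>> {"op": "send_rows", "data": {"targets": [[1, 0.4, 0, 1, 0], [1, 0, 0, 1, 0], [1, 0, 0, 1, 0], [1, 0, 0, 1, 0], [1, 0, 0, 0.5, 0], [1, 0, 0, 0.17, 0], [1, 0, 0, 0, 0], [0.1, 0, 0, 0, 0], [0.1, 0, 0, 0, 0], [0.1, 0, 0, 0, 0], [0.1, 0, 0, 0, 0]]}}

```text
time: 12.0
tcp_pos: [0.5157, 0.2435, 0.0141]
orientation: [179.9, -0.0, 84.0]
contact_force: [0.3, -0.2, 0.1]
grip_width: 0.0399
grasp_force: 0.0
```

>>> {"op": "send_rows", "data": {"targets": [[0.1, 0, 0, -0.5, 0], [0.1, 0, 0, -1, 0], [0.1, 0, 0, -1, 0], [-0.2, 0, 0, -1, 0], [-1, 0, 0, -1, 0], [-1, 0, 0, -1, 0], [-1, 0, 0, 0, 0]]}}

```text
time: 12.7
tcp_pos: [0.5176, 0.2443, 0.1275]
orientation: [179.6, -0.2, 84.0]
contact_force: [0.4, 1.0, 0.4]
grip_width: 0.0697
grasp_force: 0.0
```

```bash
python3 - <<'E'
from h import *
p=bot.snapshot("wrist")
for r in bot.regions_of(p,"step_block")[:2]:
    P=cloud(p,r["pixels"]);print(r["p"],r["box"],rect(P),np.percentile(P[:,2],[5,95]))
go(.6646,-.2347,.13,138)
go(.6646,-.2347,.13,84)
E
```

```text
0.72 [297.3, 198.4, 335.2, 265.2] (array([517.3, 249.9]), array([42.4, 28. ]), 85.4) [0.01144938 0.04709707]
t 12.8 tcp [0.5154 0.2433 0.124 ] yaw 84.0 w 0.077 f 0.0 | units [-23.    9.9  -0.3] twist -9.42
t 12.8 tcp [0.5154 0.2433 0.124 ] yaw 84.0 w 0.077 f 0.0 | units [-23.    9.9  -0.3] twist 0.01
```

The step block is in place, its top at 47 mm, which is right for the bin floor. The T-nut is next.

>>> {"op": "send_rows", "data": {"targets": [[-1, -0.96, 0.41, 0, 0], [-1, -0.96, 0.41, 0, 0], [-1, -0.96, 0.41, 0, 0], [-1, -0.96, 0.41, 0, 0], [-1, -0.96, 0.41, 0, 0], [-1, -0.96, 0.41, 0, 0], [-1, -0.96, 0.41, 0, 0], [-1, -0.96, 0.41, 0, 0], [-1, -0.96, 0.41, 0, 0], [-1, -0.96, 0.41, 0, 0], [-1, -0.96, 0.41, 0, 0], [-1, -0.96, 0.41, 0, 0]]}}

```text
time: 14.0
tcp_pos: [0.5879, 0.003, 0.1213]
orientation: [-179.8, 0.0, 84.0]
contact_force: [-0.3, -0.2, -0.6]
grip_width: 0.0882
grasp_force: 0.0
```

>>> {"op": "send_rows", "data": {"targets": [[-1, -0.96, 0.41, 0, 0], [-1, -0.96, 0.41, 0, 0], [-1, -0.96, 0.41, 0, 0], [-1, -0.96, 0.41, 0, 0], [-1, -0.96, 0.41, 0, 0], [-1, -0.96, 0.41, 0, 0], [-1, -0.96, 0.41, 0, 0], [-1, -0.96, 0.41, 0, 0], [-1, -0.96, 0.41, 0, 0], [-1, -0.96, 0.41, 0, 0], [-1, -0.96, 0.41, 0, 0], [-1, -0.96, 0.41, 0, 0]]}}

```text
time: 15.2
tcp_pos: [0.6635, -0.2373, 0.1233]
orientation: [180.0, 0.0, 84.0]
contact_force: [0.1, -0.4, 0.2]
grip_width: 0.0883
grasp_force: 0.0
```

>>> {"op": "send_rows", "data": {"targets": [[-1, 0, 0, 0, -1], [-1, 0, 0, 0, -1], [-1, 0, 0, 0, -1], [-1, 0, 0, 0, -1], [-1, 0, 0, 0, -1], [-1, 0, 0, 0, -1], [-1, 0, 0, 0, -1], [-1, 0, 0, 0, -1], [-1, 0, 0, 0, -1], [-1, 0, 0, 0, -0.4], [-1, 0, 0, 0, 0], [-1, 0, 0, 0, 0]]}}

```text
time: 16.4
tcp_pos: [0.6632, -0.2361, 0.1233]
orientation: [180.0, 0.0, 137.8]
contact_force: [0.6, -0.3, 0.1]
grip_width: 0.0882
grasp_force: 0.0
```

```bash
python3 - <<'E'
from h import *
p=look("t_nut","w3")
go(.6646,-.2347,.006,138)
E
```

```text
t_nut 0.94 [299. 210. 349. 259.] 2085 zt 0.029 all (array([ 667.8, -237.1]), array([39.7, 40.3]), 48.2) top (array([ 665.7, -236. ]), array([35. , 22.6]), 48.1)
t 16.5 tcp [ 0.663  -0.2359  0.1232] yaw 137.8 w 0.088 f 0.0 | units [-0.02  0.1   5.86] twist -0.03
```

View pics/w3.png

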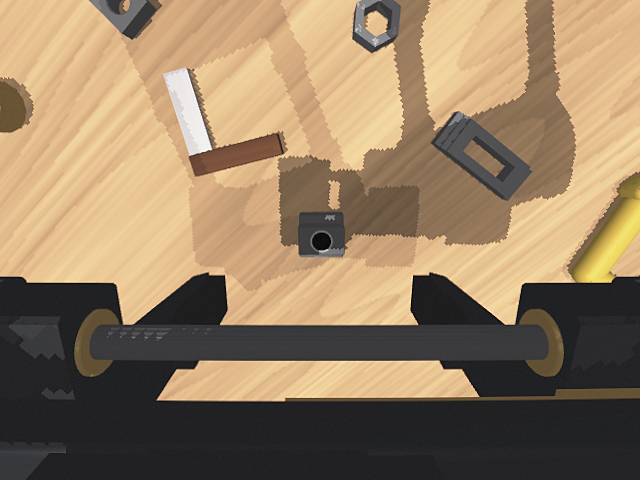

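w3 shows the T-nut at (321,236), centred between the fingers with its neck along the closing line. I'll grip it here.

>>> {"op": "send_rows", "data": {"targets": [[-1, 0, 0.1, 1, 0], [-1, 0, 0, 1, 0], [-1, 0, 0, 1, 0], [-1, 0, 0, 1, 0], [-1, 0, 0, 1, 0], [-1, 0, 0, 0.8, 0], [-1, 0, 0, 0, 0], [1, 0, 0, 0, 0], [1, 0, 0, 0, 0], [1, 0, 0, 0, 0], [1, 0, 0, 0, 0], [1, 0, 0, 0, 0]]}}

```text
time: 17.7
tcp_pos: [0.6647, -0.2343, 0.0081]
orientation: [180.0, 0.1, 137.9]
contact_force: [-0.1, -0.1, 0.1]
grip_width: 0.05
grasp_force: 0.0
```

>>> {"op": "send_rows", "data": {"targets": [[1, 0, 0, 0, 0], [1, 0, 0, 0, 0], [1, 0, 0, 0, 0], [1, 0, 0, -0.5, 0], [1, 0, 0, -1, 0], [1, 0, 0, -1, 0], [1, 0, 0, -1, 0], [1, 0, 0, -1, 0], [1, 0, 0, -0.5, 0]]}}

```text
time: 18.6
tcp_pos: [0.6653, -0.2345, 0.1099]
orientation: [179.9, 0.2, 137.9]
contact_force: [0.1, -0.4, -1.8]
grip_width: 0.0347
grasp_force: 35.0
```

>>> {"op": "send_rows", "data": {"targets": [[1, 0.94, 0.76, 0, 0], [1, 0.94, 0.76, 0, 0], [1, 0.94, 0.76, 0, 0], [1, 0.94, 0.76, 0, 0], [1, 0.94, 0.76, 0, 0], [1, 0.94, 0.76, 0, 0], [1, 0.94, 0.76, 0, 0], [1, 0.94, 0.76, 0, 0], [1, 0.94, 0.76, 0, 0], [1, 0.94, 0.76, 0, 0], [1, 0.94, 0.76, 0, 0], [1, 0.94, 0.76, 0, 0]]}}

```text
time: 19.8
tcp_pos: [0.6185, 0.0534, 0.1069]
orientation: [-180.0, -0.0, 137.9]
contact_force: [-0.2, 0.1, -1.4]
grip_width: 0.0347
grasp_force: 35.0
```

>>> {"op": "send_rows", "data": {"targets": [[1, 0.94, 0.76, 0, 0], [1, 0.94, 0.76, 0, 0], [1, 0, 0, 0, 0], [1, 0, 0, 0, 0]]}}

```text
time: 20.2
tcp_pos: [0.6113, 0.1004, 0.107]
orientation: [-180.0, -0.0, 138.0]
contact_force: [0.6, 0.3, -2.2]
grip_width: 0.0346
grasp_force: 35.0
```

```bash
python3 - <<'E'
from h import *
p=look("bin_tnut",None,.008)
go(.6113,.0996,.0128,138)
E
```

```text
bin_tnut 0.63 [211. 101. 472. 291.] 25125 zt 0.033 all (array([615.7, 118.5]), array([143.1, 111.2]), 83.4) top (array([615.7, 118.5]), array([143.1, 111.2]), 83.4)
t 20.3 tcp [0.6117 0.0994 0.1072] yaw 137.9 w 0.035 f 35.0 | units [ 0.02 -0.01  4.72] twist -0.02
```

>>> {"op": "send_rows", "data": {"targets": [[1, 0, 0, 1, 0], [1, 0, 0, 1, 0], [1, 0, 0, 1, 0], [1, 0, 0, 1, 0], [1, 0, 0, 0.5, 0], [1, 0, 0, 0.18, 0], [1, 0, 0, 0, 0], [-0.1, 0, 0, 0, 0], [-0.1, 0, 0, 0, 0], [-0.1, 0, 0, 0, 0], [-0.1, 0, 0, 0, 0]]}}

```text
time: 21.4
tcp_pos: [0.6122, 0.1003, 0.0143]
orientation: [180.0, 0.0, 137.9]
contact_force: [-0.6, 0.6, -0.2]
grip_width: 0.0486
grasp_force: 0.0
```

>>> {"op": "send_rows", "data": {"targets": [[-0.1, 0, 0, -0.5, 0], [-0.1, 0, 0, -1, 0], [-0.1, 0, 0, -1, 0], [-0.4, 0, 0, -1, 0], [-1, 0, 0, -1, 0], [-1, 0, 0, -1, 0], [-1, 0, 0, 0, 0], [-1, 0, 0, 0, 0]]}}

```text
time: 22.2
tcp_pos: [0.6121, 0.1004, 0.1244]
orientation: [179.9, 0.1, 137.9]
contact_force: [-0.5, 1.2, 0.3]
grip_width: 0.0865
grasp_force: 0.0
```

```bash
python3 - <<'E'
from h import *
p=bot.snapshot("wrist")
for r in bot.regions_of(p,"t_nut")[:3]:
    P=cloud(p,r["pixels"]);print(r["p"],r["box"],rect(P),np.percentile(P[:,2],[5,95]))
go(.702,-.1008,.13,192.5)
go(.702,-.1008,.13,12.5)
E
```

```text
0.71 [294.6, 214.0, 345.3, 259.0] (array([616. ,  98.4]), array([37.6, 38.5]), 47.0) [0.01760887 0.03412302]
t 22.3 tcp [0.6108 0.1001 0.1226] yaw 137.9 w 0.088 f 0.0 | units [-10.12  -4.4   -0.37] twist -9.53
t 22.3 tcp [0.6108 0.1001 0.1226] yaw 137.9 w 0.088 f 0.0 | units [-10.12  -4.4   -0.37] twist 21.89
```

T-nut placed, its top at 34 mm. The strap clamp is next.

>>> {"op": "send_rows", "data": {"targets": [[-1, -0.92, -0.4, 0, 0], [-1, -0.92, -0.4, 0, 0], [-1, -0.92, -0.4, 0, 0], [-1, -0.92, -0.4, 0, 0], [-1, -0.92, -0.4, 0, 0], [-1, -0.92, -0.4, 0, 0], [-1, -0.92, -0.4, 0, 0], [-1, -0.92, -0.4, 0, 0], [-1, -0.92, -0.4, 0, 0], [-1, -0.92, -0.4, 0, 0], [-1, -0.92, -0.4, 0, 0]]}}

```text
time: 23.4
tcp_pos: [0.7035, -0.1023, 0.1237]
orientation: [180.0, -0.0, 137.9]
contact_force: [0.9, 0.0, 0.6]
grip_width: 0.0883
grasp_force: 0.0
```

>>> {"op": "send_rows", "data": {"targets": [[-1, 0, 0, 0, -1], [-1, 0, 0, 0, -1], [-1, 0, 0, 0, -1], [-1, 0, 0, 0, -1], [-1, 0, 0, 0, -1], [-1, 0, 0, 0, -1], [-1, 0, 0, 0, -1], [-1, 0, 0, 0, -1], [-1, 0, 0, 0, -1], [-1, 0, 0, 0, -0.5], [-1, 0, 0, 0, 0], [-1, 0, 0, 0, 0]]}}

```text
time: 24.6
tcp_pos: [0.7031, -0.1012, 0.1237]
orientation: [-180.0, 0.0, -167.8]
contact_force: [-0.4, 0.3, 0.5]
grip_width: 0.0882
grasp_force: 0.0
```

```bash
python3 - <<'E'
from h import *
p=look("strap_clamp","w4",.005)
go(.702,-.1008,.004,192.5)
E
```

```text
strap_clamp 0.95 [301. 184. 335. 280.] 2550 zt 0.014 all (array([ 705.7, -103.3]), array([80.1, 29.5]), 12.7) top (array([ 703. , -103.2]), array([74.8, 27.9]), 12.9)
t 24.7 tcp [ 0.703  -0.101   0.1237] yaw -167.7 w 0.088 f 0.0 | units [0.05 0.02 5.98] twist -0.04
```

View pics/w4.png

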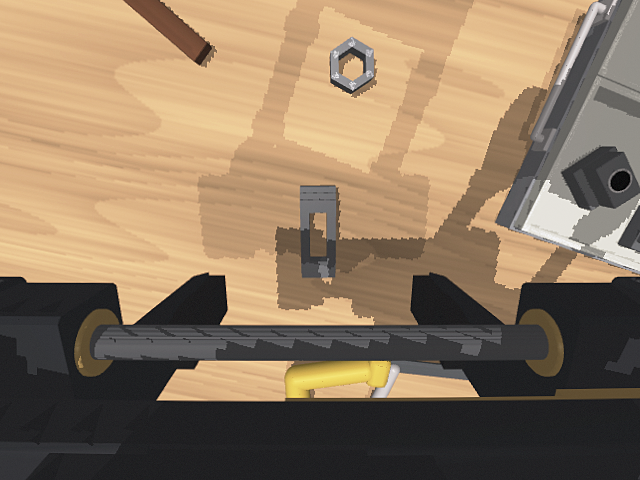

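w4 shows the slotted clamp at (319,232), centred and aligned between the fingers. I'll grip it.

>>> {"op": "send_rows", "data": {"targets": [[-1, 0, 0, 1, 0], [-1, 0, 0, 1, 0], [-1, 0, 0, 1, 0], [-1, 0, 0, 1, 0], [-1, 0, 0, 1, 0], [-1, 0, 0, 0.7, 0], [-1, 0, 0, 0.25, 0], [-1, 0, 0, 0, 0], [1, 0, 0, 0, 0], [1, 0, 0, 0, 0], [1, 0, 0, 0, 0], [1, 0, 0, 0, 0]]}}

```text
time: 25.9
tcp_pos: [0.7034, -0.1008, 0.0056]
orientation: [-180.0, 0.1, -167.7]
contact_force: [-0.4, -0.9, 0.3]
grip_width: 0.0583
grasp_force: 0.0
```

>>> {"op": "send_rows", "data": {"targets": [[1, 0, 0, 0, 0], [1, 0, 0, 0, 0], [1, 0, 0, 0, 0], [1, 0, 0, 0, 0], [1, 0, 0, -0.5, 0], [1, 0, 0, -1, 0.2], [1, 0, 0, -1, 1], [1, 0, 0, -1, 1], [1, 0, 0, -1, 1], [1, 0, 0, -0.5, 0]]}}

```text
time: 26.9
tcp_pos: [0.704, -0.1009, 0.1075]
orientation: [-180.0, 0.2, 174.0]
contact_force: [-0.4, -0.2, -1.1]
grip_width: 0.0275
grasp_force: 35.0
```

>>> {"op": "send_rows", "data": {"targets": [[1, 0.94, 0.79, 0, 0], [1, 0.94, 0.79, 0, 0], [1, 0.94, 0.79, 0, 0], [1, 0.94, 0.79, 0, 0], [1, 0.94, 0.79, 0, 0], [1, 0.94, 0.79, 0, 0], [1, 0.94, 0.79, 0, 0], [1, 0.94, 0.79, 0, 0], [1, 0.94, 0.79, 0, 0], [1, 0.94, 0.79, 0, 0], [1, 0.94, 0.79, 0, 0], [1, 0.94, 0.79, 0, 0]]}}

```text
time: 28.1
tcp_pos: [0.4972, 0.112, 0.1046]
orientation: [-180.0, -0.0, 174.1]
contact_force: [1.4, 0.2, -1.7]
grip_width: 0.0275
grasp_force: 35.0
```

>>> {"op": "send_rows", "data": {"targets": [[1, 0, 0, 0, 0], [1, 0, 0, 0, 0]]}}

```text
time: 28.3
tcp_pos: [0.4982, 0.1115, 0.1048]
orientation: [-180.0, 0.0, 174.2]
contact_force: [0.2, -0.2, -2.3]
grip_width: 0.0277
grasp_force: 35.0
```

```bash
python3 - <<'E'
from h import *
p=look("bin_clamp","w5",.008)
go(.5003,.112,.0102,173.7)
E
```

```text
bin_clamp 0.72 [242. 170. 461. 321.] 20197 zt 0.032 all (array([503.6, 126.7]), array([151.2, 110.6]), 83.9) top (array([504. , 130.8]), array([143.2, 110.5]), 84.0)
t 28.4 tcp [0.4991 0.111  0.1049] yaw 174.0 w 0.028 f 35.0 | units [-0.06  0.06  4.74] twist 0.06
```

View pics/w5.png

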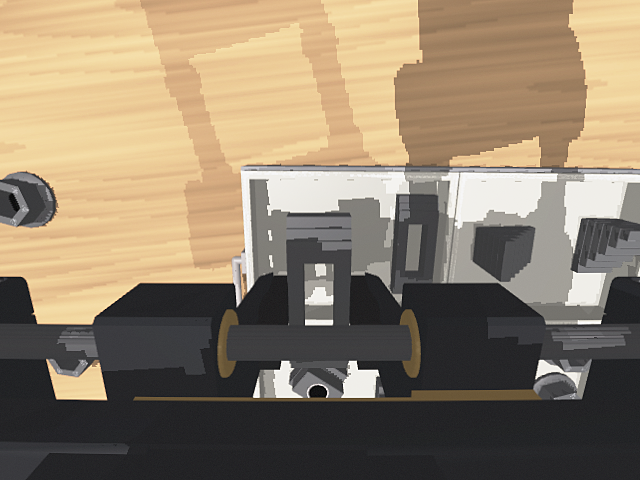

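w5 shows the clamp held along the bin's x axis, in the free area beside the stored clamp at (415,245). I'll lower it.

>>> {"op": "send_rows", "data": {"targets": [[1, -0.15, 0, 1, 0], [1, 0, 0, 1, 0], [1, 0, 0, 1, 0], [1, 0, 0, 1, 0], [1, 0, 0, 0.5, 0], [1, 0, 0, 0.18, 0], [1, 0, 0, 0, 0], [0.1, 0, 0, 0, 0], [0.1, 0, 0, 0, 0], [0.1, 0, 0, 0, 0], [0.1, 0, 0, 0, 0]]}}

```text
time: 29.5
tcp_pos: [0.5019, 0.1112, 0.0117]
orientation: [180.0, 0.1, 174.0]
contact_force: [0.1, -0.2, -0.6]
grip_width: 0.0397
grasp_force: 0.0
```

>>> {"op": "send_rows", "data": {"targets": [[0.1, 0, 0, -0.5, 0], [0.1, 0, 0, -1, 0], [0.1, 0, 0, -1, 0], [-0.2, 0, 0, -1, 0], [-1, 0, 0, -1, 0], [-1, 0, 0, -1, 0], [-1, 0, 0, 0, 0], [-1, 0, 0, 0, 0]]}}

```text
time: 30.3
tcp_pos: [0.5017, 0.1112, 0.1217]
orientation: [180.0, 0.1, 174.0]
contact_force: [-0.4, 0.0, -0.8]
grip_width: 0.0776
grasp_force: 0.0
```

```bash
python3 - <<'E'
from h import *
p=bot.snapshot("wrist")
for r in bot.regions_of(p,"strap_clamp")[:3]:
    P=cloud(p,r["pixels"]);print(r["p"],r["box"],rect(P),np.percentile(P[:,2],[5,95]))
go(.445,-.1066,.13,77)
go(.445,-.1066,.13,137)
E
```

```text
0.71 [301.8, 183.3, 338.2, 282.2] (array([504.4, 109.4]), array([30.5, 80.5]), 82.2) [0.01280007 0.01997192]
t 30.4 tcp [0.5004 0.1109 0.1201] yaw 174.0 w 0.086 f 0.0 | units [  1.62 -11.11  -0.49] twist 16.93
t 30.4 tcp [0.5004 0.1109 0.1201] yaw 174.0 w 0.086 f 0.0 | units [  1.62 -11.11  -0.49] twist 6.46
```

The clamp is on the floor of its bin, with its top at 20 mm. The flange nut is next: I'll hover and measure the angle of its flats.

>>> {"op": "send_rows", "data": {"targets": [[-1, 0.13, -0.92, 0, 0], [-1, 0.13, -0.92, 0, 0], [-1, 0.13, -0.92, 0, 0], [-1, 0.13, -0.92, 0, 0], [-1, 0.13, -0.92, 0, 0], [-1, 0.13, -0.92, 0, 0], [-1, 0.13, -0.92, 0, 0], [-1, 0.13, -0.92, 0, 0], [-1, 0.13, -0.92, 0, 0], [-1, 0.13, -0.92, 0, 0], [-1, 0.13, -0.92, 0, 0], [-1, 0.13, -0.92, 0, 0]]}}

```text
time: 31.6
tcp_pos: [0.4459, -0.1056, 0.1196]
orientation: [180.0, -0.2, 174.0]
contact_force: [-0.0, -0.2, 0.3]
grip_width: 0.0881
grasp_force: 0.0
```

>>> {"op": "send_rows", "data": {"targets": [[-1, 0, 0, 0, 1], [-1, 0, 0, 0, 1], [-1, 0, 0, 0, 1], [-1, 0, 0, 0, 1], [-1, 0, 0, 0, 1], [-1, 0, 0, 0, 1], [-1, 0, 0, 0, 1], [-1, 0, 0, 0, 0], [-1, 0, 0, 0, 0]]}}

```text
time: 32.5
tcp_pos: [0.4464, -0.105, 0.1201]
orientation: [-179.9, -0.1, 134.0]
contact_force: [0.6, 0.2, 0.6]
grip_width: 0.0881
grasp_force: 0.0
```

```bash
python3 - <<'E'
from h import *
from scipy.spatial import ConvexHull
p=look("flange_nut","w6",.004)
r=bot.regions_of(p,"flange_nut")[0]
P=cloud(p,r["pixels"]);Q=P[(P[:,2]>np.percentile(P[:,2],95)-.004)][:,:2]*1000
# width across direction a: across flats = minima of width with 60 deg period
w=[(a,np.mean([np.ptp(Q@[np.cos(np.radians(a+k)),np.sin(np.radians(a+k))]) for k in(0,60,120)])) for a in range(0,60,3)]
print([(a,round(x,1)) for a,x in w])
(c,rad)=cv2.minEnclosingCircle((P[:,:2]*1000).astype(np.float32));print("flange",c,rad,"hex",cv2.minEnclosingCircle(Q.astype(np.float32)))
go(.445,-.1066,.007,134)
E
```

```text
flange_nut 0.87 [292. 211. 340. 261.] 2047 zt 0.02 all (array([ 446.7, -108.1]), array([42.1, 41.5]), 32.2) top (array([ 446.5, -107.9]), array([29.9, 33.4]), 39.0)
[(0, np.float64(33.4)), (3, np.float64(33.6)), (6, np.float64(33.7)), (9, np.float64(33.8)), (12, np.float64(33.7)), (15, np.float64(33.5)), (18, np.float64(33.3)), (21, np.float64(32.9)), (24, np.float64(32.6)), (27, np.float64(32.2)), (30, np.float64(31.7)), (33, np.float64(31.2)), (36, np.float64(30.7)), (39, np.float64(30.4)), (42, np.float64(30.8)), (45, np.float64(31.3)), (48, np.float64(31.9)), (51, np.float64(32.4)), (54, np.float64(32.8)), (57, np.float64(33.2))]
flange (446.8509826660156, -108.47445678710938) 21.765239715576172 hex ((446.46124267578125, -107.80603790283203), 17.096139907836914)
t 32.65 tcp [ 0.4469 -0.1052  0.1207] yaw 134.0 w 0.088 f 0.0 | units [ 0.01 -0.12  5.68] twist -0.01
```

View pics/w6.png

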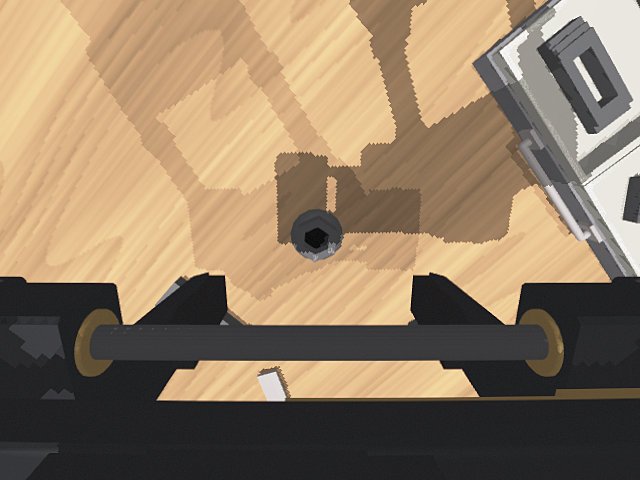

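w6 shows the nut at (317,236), with its flats about 5° off the fingers. I'll correct the twist and grip the hexagon above the flange.

>>> {"op": "send_rows", "data": {"targets": [[-1, -0.1, -0.1, 0.5, 0.8], [-1, 0, 0, 1, 0], [-1, 0, 0, 1, 0], [-1, 0, 0, 1, 0], [-1, 0, 0, 1, 0], [-1, 0, 0, 0.8, 0], [-1, 0, 0, 0.3, 0], [-1, 0, 0, 0, 0], [1, 0, 0, 0, 0], [1, 0, 0, 0, 0], [1, 0, 0, 0, 0], [1, 0, 0, 0, 0]]}}

```text
time: 33.85
tcp_pos: [0.4477, -0.1082, 0.0098]
orientation: [180.0, 0.1, 129.3]
contact_force: [0.2, 0.3, -0.6]
grip_width: 0.0585
grasp_force: 0.0
```

>>> {"op": "send_rows", "data": {"targets": [[1, 0, 0, 0, 0], [1, 0, 0, 0, 0], [1, 0, 0, 0, 0], [1, 0, 0, 0, 0], [1, 0, 0, -0.5, 0], [1, 0, 0, -1, 0], [1, 0, 0, -1, 0], [1, 0, 0, -1, 0], [1, 0, 0, -1, 0], [1, 0, 0, -0.5, 0]]}}

```text
time: 34.85
tcp_pos: [0.4483, -0.1084, 0.1115]
orientation: [179.9, 0.2, 129.3]
contact_force: [0.7, 0.6, -0.6]
grip_width: 0.0294
grasp_force: 35.0
```

>>> {"op": "send_rows", "data": {"targets": [[1, 0.4, 0.94, 0, 0], [1, 0.4, 0.94, 0, 0], [1, 0.4, 0.94, 0, 0], [1, 0.4, 0.94, 0, 0], [1, 0.4, 0.94, 0, 0], [1, 0.4, 0.94, 0, 0], [1, 0.4, 0.94, 0, 0], [1, 0.4, 0.94, 0, 0], [1, 0.4, 0.94, 0, 0], [1, 0.4, 0.94, 0, 0], [1, 0.4, 0.94, 0, 0], [1, 0.4, 0.94, 0, 0]]}}

```text
time: 36.05
tcp_pos: [0.5609, 0.1099, 0.1088]
orientation: [-180.0, -0.0, 129.3]
contact_force: [-0.5, -0.4, -0.2]
grip_width: 0.0293
grasp_force: 35.0
```

>>> {"op": "send_rows", "data": {"targets": [[1, 0.4, 0.94, 0, 0], [1, 0.4, 0.94, 0, 0], [1, 0.4, 0.94, 0, 0], [1, 0.4, 0.94, 0, 0], [1, 0.4, 0.94, 0, 0], [1, 0.4, 0.94, 0, 0], [1, 0.4, 0.94, 0, 0], [1, 0, 0, 0, 0], [1, 0, 0, 0, 0]]}}

```text
time: 36.95
tcp_pos: [0.6271, 0.2363, 0.1087]
orientation: [-179.9, -0.0, 129.4]
contact_force: [-0.1, 0.1, -1.6]
grip_width: 0.0293
grasp_force: 35.0
```

```bash
python3 - <<'E'
from h import *
p=look("bin_nut","w7",.008)
go(.6263,.235,.014,129.3)
E
```

```text
bin_nut 0.95 [217.  85. 477. 326.] 25903 zt 0.032 all (array([638.8, 258.4]), array([141.3, 128.3]), 84.0) top (array([631.2, 259. ]), array([141.7, 111.3]), 83.6)
t 37.05 tcp [0.6267 0.2353 0.1087] yaw 129.3 w 0.03 f 35.0 | units [-0.   -0.03  4.73] twist -0.0
```

View pics/w7.png

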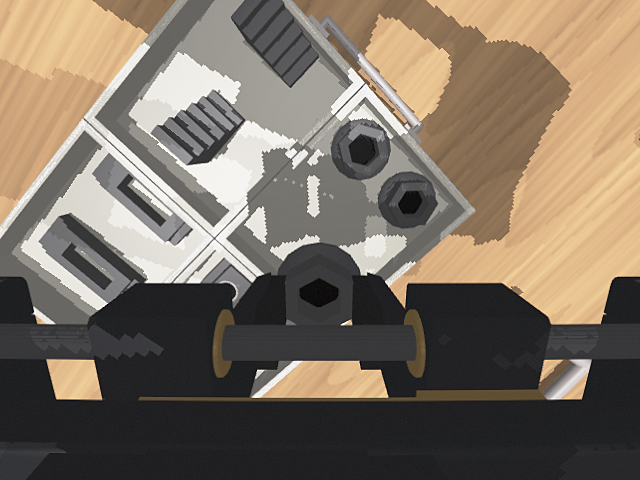

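w7 shows the flange nut held over the free area, with the stored nuts at (360,150) and (408,200) clear of it. I'll lower it.

>>> {"op": "send_rows", "data": {"targets": [[1, 0, 0, 1, 0], [1, 0, 0, 1, 0], [1, 0, 0, 1, 0], [1, 0, 0, 1, 0], [1, 0, 0, 0.5, 0], [1, 0, 0, 0.18, 0], [1, 0, 0, 0, 0], [0, 0, 0, 0, 0], [0, 0, 0, 0, 0], [0, 0, 0, 0, 0], [0, 0, 0, 0, 0]]}}

```text
time: 38.15
tcp_pos: [0.6276, 0.236, 0.016]
orientation: [180.0, 0.0, 129.3]
contact_force: [-0.4, -1.3, -0.1]
grip_width: 0.0442
grasp_force: 0.0
```

>>> {"op": "send_rows", "data": {"targets": [[0, 0, 0, -0.5, 0], [0, 0, 0, -1, 0], [0, 0, 0, -1, 0], [0, 0, 0, -1, 0], [0, 0, 0, -1, 0], [0, 0, 0, -1, 0], [0, 0, 0, -1, 0], [0, 0, 0, -1, 0], [0, 0, 0, 0, 0]]}}

```text
time: 39.05
tcp_pos: [0.6297, 0.2367, 0.1703]
orientation: [179.6, 0.2, 129.3]
contact_force: [-0.4, -0.6, -0.5]
grip_width: 0.044
grasp_force: 0.0
```

>>> {"op": "send_rows", "data": {"targets": [[0, 0.6, -1, -0.3, 0], [0, 0.6, -1, -0.3, 0], [0, 0.6, -1, -0.3, 0], [0, 0.6, -1, -0.3, 0], [0, 0.6, -1, -0.3, 0], [0, 0.6, -1, -0.3, 0], [0, 0.6, -1, -0.3, 0], [0, 0.6, -1, -0.3, 0], [0, 0.6, -1, -0.3, 0], [0, 0.6, -1, -0.3, 0], [0, 0, 0, 0, 0]]}}

```text
time: 40.15
tcp_pos: [0.3944, 0.2017, 0.2254]
orientation: [-180.0, -0.0, 129.4]
contact_force: [0.8, -1.0, 1.4]
grip_width: 0.0442
grasp_force: 0.0
```

```bash
python3 - <<'E'
from h import *
p=bot.snapshot("side");save(p,"side1")
p=bot.snapshot("top")
for t in["flange_nut","drilled_bar","plain_nut","step_block"]:
  for r in bot.regions_of(p,t)[:3]:
    P=cloud(p,r["pixels"]);print(t,r["p"],r["box"],rect(P),np.percentile(P[:,2],[5,95]))
print(bot.sense()["tcp_pos"],bot.sense()["time"])
E
```

```text
drilled_bar 0.58 [417.4, 284.1, 432.2, 324.9] (array([ 425.1, -227.3]), array([75.4, 30.7]), 2.3) [0.00418215 0.01689152]
plain_nut 0.65 [359.4, 226.4, 373.4, 239.4] (array([ 574.7, -103.9]), array([28.4, 25.6]), 1.4) [0.01214081 0.0194474 ]
step_block 0.67 [191.1, 247.7, 209.4, 261.0] (array([515.7, 249.9]), array([43.6, 29.4]), 86.8) [0.01101772 0.04936634]
[0.39707151 0.20201583 0.22505441] 40.45
```

View pics/side1.png

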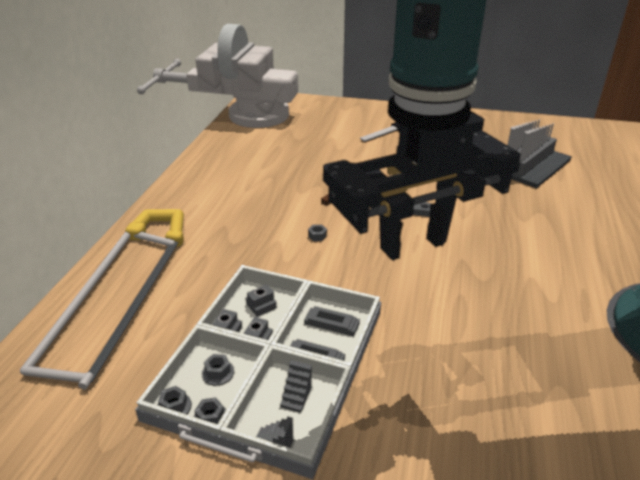

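side1 shows all four parts flat in the right bins: T-nut (261,300), clamp (332,318), flange nut (216,367), step block (296,387). The drilled bar and plain nut are where they started, and the arm is clear, so I'm handing in.

```bash
python3 -c "
from workcell import bot
print(bot.close_job())"
```

```text
the job is handed in; nothing more can be done
None
```

The job is handed in at about 40 s of the 102 s allowed: the strap clamp, step block, T-slot nut and flange nut each lie upright in the bin of their own kind, and the drilled bar and plain nut were not moved; the hand-in call returned no verdict.

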